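Reset a tripped hotplate stirrer and set its speed dial by clicks

ROBOT

A 6-joint arm with a two-finger parallel gripper is mounted at the origin on a cart in front of the work surface, level with it; the furniture and walls round the work are solid. World frame = base frame: x ahead of the robot, y to its left, z up, the work surface at z = 0. Lengths are in mm, angles in rad, forces in N, time in s.
With the tool pointing down it reaches from about 275 to 1000 mm from the base axis. Payload 8.4 kg.
Tool frame: the origin (TCP) lies between the finger pads; the fingertips stand r.tips_ahead ahead of it and the grasp point (between the pads) lies 6 mm ahead of it (r.tips_ahead is the distance from the TCP to the fingertips, in mm); z points along the fingers, y is the line along which they close (so a half turn about z gives the same grasp; the last joint's range is limited). The gripper opens to 85 mm and grips with 20 to 120 N. Pads are 22 mm wide; open, the fingers measure 114 mm over their backs; the gripper's body (76 mm by 85 mm) begins 54 mm behind the grasp point. The pads swing forward as they close: fully open they stand 13 mm farther back than shut.
Start: joints at [1.311, 0.353, 1.633, -0, 1.155, -0.002], TCP at [159.345, 604.349, 256.281] pointing down, gripper open.
Joint ranges: [-2.63, 2.63], [-0.92, 2.1], [0.06, 2.66], [-1.3, 4.44], [0, 2.69], [-3.02, 3.02]. Speed limits (rad/s): [2.22, 2.22, 2.79, 3.14, 3.14, 3.14].

INTERFACE

Orientations are given as [roll, pitch, yaw] about the fixed x, y, z axes, in that order (R = Rz(yaw) Ry(pitch) Rx(roll)).
In Python, from rig import r gives the robot as it stands.
- The arm moves only by the tool carry_out, never from a script. Its arguments are lists of equal length, an entry for each row: "delta_pos": the shift along the tool's x, y, z in m, a list of three; "rot": the turn, a rotation vector about the tool's x, y, z in degrees, a list of three. A call has 1 to 8 rows; each row is the pose to reach, as a shift and turn from the pose commanded when the call began, along the tool's axes at that moment; what a row does not reach only later rows make up. A row lasts 1/8 s, in which the tool goes at most 62.5 mm and 10.7 degrees, less where a joint would pass 70% of its speed; a pose out of reach is approached as far as the arm can. A call with a gripper value outside its range is refused whole. "claw" is the finger opening in m, from 0 to 0.0854, set as the call begins (left out, the last holds). The fingers move at their own pace and stop on an object; "grip_force" is the grip in N (left out, the last holds). Time passes only in rows, so rows that repeat a pose let the fingers close. It gives the time, the measured TCP pose, the force, the opening and the grip force at its end, in the units of the state.
- r.sense(): the state, without advancing time (a new reading comes with each control period).
- r.grab_frame(name): name is "scene" or "top" or "wrist"; returns the picture (480x640x3 uint8, blue, green, red); there is no depth.
- r.camera_info(name): a dict with "fx", "fy", "cx", "cy" (pixels), "distortion" ([k1, k2, p1, p2, k3] as OpenCV has them; the pictures are not rectified), "pose" (4x4, takes a point from camera to world coordinates); the wrist camera has in their place "hand_eye" (4x4, takes a point from camera to tool coordinates, whose origin is the TCP and whose axes are the flange's). Camera axes: x right, y down, z forward; pixel columns grow to the right and rows downward; lengths in mm; the calibration is good to about 2 mm. A picture is of the moment at which its call begins: read the wrist's pose just before it. camera_info takes no time and is no camera call.
- r.sign_off(): hands the job in; it is judged then, once.
Trained networks look in the newest picture that a camera, given by its name, has taken for a name from the list of things; names that differ only in an ending like _2 or _b are one class to them, and where a whole thing is asked for, a point or a joint stands for the part that bears it (a point fixed in the world has none). Each returns a list of dicts, best first, with "p" (0 to 1); they miss things now and then, are a little off and sometimes report something else, mostly with a low value. They report only what shows in the picture. A call takes as long as a camera call. They do not tell look-alikes from the thing itself.
- r.recognise(thing, camera): "box" ([left, top, right, bottom] in pixels, round what is visible of it).
- r.cut_out(thing, camera): "mask" (480x640 bool, what is visible of it) and "box" ([left, top, right, bottom] in pixels, round what is visible of it).
The state is a dict: "clock": time; "qpos": joint angles; "qvel": joint speeds; "joint_efforts": joint torques, N m; "eef_pos": TCP position; "tcp_rot": TCP orientation; "contact_force": force on the tool from outside, world axes, zero at the start; "wrist_torque": the same for the moment, N m; "opening": opening from 0.0 (shut) to 1.0 (fully open); "grasp_force": force on a finger pad.
Only numpy, scipy, OpenCV 4.12 (cv2) and the standard library are available. Lean on these libraries where they do the work, as an engineer would, in place of code of your own. Each camera call takes 0.05 s, during which the arm holds its last target. There are 200 camera calls.

TASK

The hotplate stirrer has tripped and its restart lock only lets go at off. Turn the black lever dial on its front panel anticlockwise all the way back to the off stop, then turn it clockwise to the fifth click from off and leave it resting in that click. Leave the small round heat knob as it is and the beaker standing undisturbed on the plate.

Things in the scene. Friction and masses are not known exactly. Their poses are not given: they have to be found in the camera images.
- stirrer: White hotplate stirrer fixed on the bench, 300 (x) x 240 (y) x 60 mm high; origin at the centre of its underside; its own +x points to its rear, away from the robot, +y left, z up. Yaw varies. The grey front panel, 60 mm above the bench, carries the lever dial on the right (80 mm in front of the origin, 45 mm right) and the heat knob on the left (80 mm in front, 85 mm left).
- plate_center (a point): Centre of the top of the square ceramic plate, 150 x 160 mm, behind the panel, 69 mm above the bench.
- dial_center (a point): Point on the vertical axis of the lever dial, level with the top of its round foot (68 mm above the bench). The foot is a black disc 52 mm across and 8 mm high; over it stands a hub 28 mm across, its top 92 mm above the bench.
- lever_tip (a point): Top of the lever's outer end: 50 mm from the dial's axis, 92 mm above the bench, with a white line on top. The lever is a straight black bar 12 mm wide, radial from the hub (a 20 mm stub shows on the other side). Its flanks, 68 to 92 mm above the bench, can be pushed sideways with closed fingertips: about 4 N at 36 mm from the axis (0.15 N m) passes a click.
- off_mark (a point): White dot on the panel, 58 mm from the dial's axis, at which the lever points when at off: 120 degrees anticlockwise, seen from above, of the stirrer's own +x (front left). Eight short white bars follow clockwise round the dial, one per click, 30 degrees apart.
- dial (a joint): Turn of the lever dial in rad: 0 at the off stop, growing clockwise seen from above. It clicks every 0.5236 rad (30 degrees): places 0 (off) to 8 (4.189), a stop at each end; place 5 is 2.618. At place n the lever points 120 - 30 n degrees anticlockwise of the stirrer's +x. Past halfway between places the sprung detent snaps it on to the next and holds it there.
- heat_knob (a point): Top centre of the small round black heat knob, 40 mm in diameter at its foot, 82 mm above the bench; 130 mm left of the lever dial's axis. To be left alone.
- heat (a joint): Turn of the heat knob in rad, 0 at the start; turns easily.
- beaker_1: Glass beaker, 74 mm across and 82 mm high, loose on the stirrer's plate behind the dial; origin at the centre of its underside, its top about 151 mm above the bench.
Mind the look-alikes: they are no part of the job. Leave any brown or orange look-alike of the beaker_1 alone.

How it is judged:
By the outcome, as a careful person would: the job done as asked, in the order asked, and still so for the second after the job is handed in, with the robot touching nothing.
It also fails if it takes over 72 s, if anything falls off the work surface, if the arm or the gripper's body presses on something with over 40 N, if the wrist force passes 120 N, or if a joint passes its speed limit or range.

## Working session

There is one attempt and no reset: what is moved stays moved. The work goes in short steps, Python scripts to look and compute and a tool call to move; the robot and the scene stay as the last step left them, time stands still between calls to the robot, and variables do not carry over. Pictures are saved under pics/ and viewed, at most 10 in all, crops included, and the job is handed in when it is done.

Besides the shell and the picture viewer there is one more tool, called after "Call:" as name(argument=value, ...), one argument or row to a line, values as JSON. carry_out: Moves the arm, as the interface text tells. Its arguments: {"type":"object","properties":{"delta_pos":{"type":"array","items":{"type":"array","items":{"type":"number"}}},"rot":{"type":"array","items":{"type":"array","items":{"type":"number"}}},"claw":{"type":"number"},"grip_force":{"type":"number"}},"required":["delta_pos","rot"]}

```bash
mkdir -p pics; python3 - <<'E'
from rig import r
import cv2,numpy as np
s=r.sense();print(s, r.tips_ahead)
ims=[]
for c in("scene","top"):
    im=r.grab_frame(c);cv2.imwrite(f"pics/{c}0.png",im)
    i=r.camera_info(c);print(c,i)
    for t in("stirrer","dial_center","lever_tip","off_mark","heat_knob","beaker_1","plate_center"):
        print(t,[(np.round(d["box"]).tolist(),round(d["p"],2)) for d in r.recognise(t,c)][:3])
E
```

```text
{'clock': 0.0, 'qpos': array([ 1.31059830e+00,  3.53621438e-01,  1.63415581e+00, -2.71910918e-05,
        1.15522068e+00, -2.41505087e-03]), 'qvel': array([-0.00080444, -0.00030201, -0.00103081, -0.00115858,  0.00033346,
       -0.00224088]), 'joint_efforts': array([ 8.87603983e-05, -6.05252910e+01, -3.42074561e+01,  9.60874763e-05,
        9.48467787e-03,  2.55193788e-05]), 'eef_pos': array([159.23442658, 603.90012478, 255.56907477]), 'tcp_rot': array([-3.14018732e+00,  2.14673527e-05,  2.88382069e+00]), 'contact_force': array([-0.30553413, -0.12864594,  0.35326401]), 'wrist_torque': array([-0.03800658,  0.0486217 ,  0.00607612]), 'grasp_force': 0.0, 'opening': 1.001163425141941} 25.0
scene {'fx': 578.6836081411262, 'fy': 578.6836081411262, 'cx': 328.73288350978646, 'cy': 240.34499399389048, 'distortion': array([-0.18257544,  0.        ,  0.        ,  0.        ,  0.        ]), 'pose': array([[ 7.92832632e-01, -2.61580900e-01,  5.50446955e-01,
         1.51734953e+02],
       [-6.08929170e-01, -3.76963298e-01,  6.97928319e-01,
        -6.15291456e+02],
       [ 2.49335820e-02, -8.88
[... 819 characters left out ...]
        5.97180392e+02],
       [-9.98862212e-01, -2.46860069e-02, -4.08029825e-02,
         3.17744690e+01],
       [ 4.15655790e-02, -3.12104515e-02, -9.98648191e-01,
         9.49988183e+02],
       [ 0.00000000e+00,  0.00000000e+00,  0.00000000e+00,
         1.00000000e+00]])}
stirrer [([244.0, 160.0, 386.0, 324.0], 0.55)]
dial_center [([247.0, 163.0, 388.0, 323.0], 0.67)]
lever_tip [([325.0, 258.0, 355.0, 287.0], 0.7)]
off_mark [([243.0, 158.0, 386.0, 323.0], 0.63)]
heat_knob [([247.0, 158.0, 382.0, 324.0], 0.59)]
beaker_1 [([401.0, 158.0, 443.0, 197.0], 0.88), ([182.0, 156.0, 225.0, 195.0], 0.79), ([300.0, 166.0, 339.0, 210.0], 0.71)]
plate_center [([244.0, 157.0, 384.0, 323.0], 0.83)]
```

View pics/top0.png

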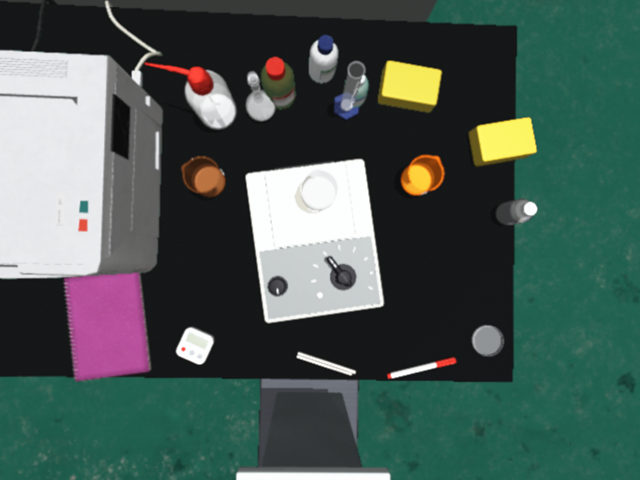

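View pics/scene0.png

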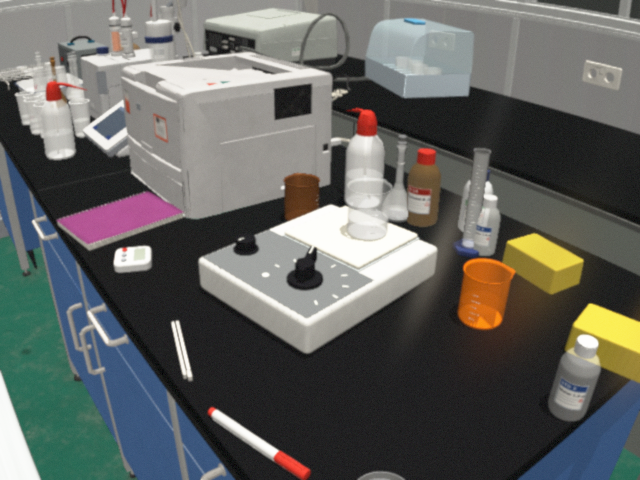

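Top view: dial hub at about (343,276), lever tip toward (328,258), off dot (320,295), heat knob (278,286), clear beaker on the plate (318,190). The look-alikes are the brown beaker (204,177) and the orange one (423,176), both off the stirrer. Only the clear one on the plate is beaker_1. Next I'll measure the pose and confirm it in one crop.

```bash
cat > h.py <<'E'
from rig import r
import cv2,numpy as np
def ray(c,px):
    i=r.camera_info(c);K=np.array([[i["fx"],0,i["cx"]],[0,i["fy"],i["cy"]],[0,0,1]])
    u=cv2.undistortPoints(np.array(px,float).reshape(-1,1,2),K,i["distortion"]).reshape(-1,2)
    d=np.c_[u,np.ones(len(u))]@i["pose"][:3,:3].T
    return i["pose"][:3,3],d
def plane(c,px,z):
    o,d=ray(c,px);return (o+d*((z-o[2])/d[:,2])[:,None])[:,:2]
def proj(c,P):
    i=r.camera_info(c);K=np.array([[i["fx"],0,i["cx"]],[0,i["fy"],i["cy"]],[0,0,1]])
    T=np.linalg.inv(i["pose"]);return cv2.projectPoints(np.array(P,float),cv2.Rodrigues(T[:3,:3])[0],T[:3,3],K,i["distortion"])[0].reshape(-1,2)
E
python3 - <<'E'
from h import *
from scipy.optimize import least_squares
r.grab_frame("top");im=cv2.imread("pics/top0.png")
g=cv2.cvtColor(im,cv2.COLOR_BGR2GRAY)
# white body + panel
m=np.zeros_like(g);m[150:330,238:392]=(g[150:330,238:392]>90)*255
m=cv2.morphologyEx(m,cv2.MORPH_CLOSE,np.ones((9,9)))
cs=max(cv2.findContours(m,0,1)[0],key=cv2.contourArea)
print("rect top z60",cv2.minAreaRect(plane("top",cs,60).astype(np.float32)))
def T(p,l):
    c,s=np.cos(p[2]),np.sin(p[2]);l=np.array(l,float);return np.c_[p[0]+c*l[:,0]-s*l[:,1],p[1]+s*l[:,0]+c*l[:,1],l[:,2]]
# dot centroid
def cen(x0,y0,x1,y1):
    a=g[y0:y1,x0:x1].astype(float);w=np.clip(a-200,0,None);yy,xx=np.mgrid[y0:y1,x0:x1];return (w*xx).sum()/w.sum(),(w*yy).sum()/w.sum()
dot=cen(315,290,326,301);print("dot",dot,plane("top",[dot],60))
q=plane("top",[[278,286]],75);print("heat",q)
rc=cv2.minAreaRect(plane("top",cs,60).astype(np.float32));c=rc[0];a=rc[2]
for yaw in (np.radians(a),np.radians(a-90)):
    if abs(yaw)<.6:
        p=[c[0],c[1],yaw];print("pose",p)
        od=-80+58*np.cos(np.radians(120)),-45+58*np.sin(np.radians(120))
        L=[[-80,-45,92],[-80,-45,68],[*od,60],[-80,85,82]]+[[-80+50*np.cos(t),-45+50*np.sin(t),92] for t in np.radians(120-30*np.arange(9))]
        W=T(p,L);print(W.round(1));big=[]
        for cam,b in(("top",(240,150,390,330)),("scene",(190,170,440,350))):
            I=cv2.imread(f"pics/{cam}0.png")[b[1]:b[3],b[0]:b[2]];k=3 if cam=="top" else 1.6
            I=cv2.resize(I,None,fx=k,fy=k,interpolation=2)
            for j,(u,v) in enumerate(proj(cam,W)):
                cv2.circle(I,(int((u-b[0]+.5)*k),int((v-b[1]+.5)*k)),2,(0,0,255) if j<4 else (255,0,0),-1)
            big.append(I)
        h=max(i.shape[0] for i in big)
        w=np.hstack([cv2.copyMakeBorder(i,0,h-i.shape[0],0,0,0) for i in big]);w=w[:, :];s=min(1,800/w.shape[1]);cv2.imwrite("pics/chk.png",cv2.resize(w,None,fx=s,fy=s))
print(r.camera_info("wrist"))
E
```

```text
rect top z60 ((630.7236328125, 11.684829711914062), (300.4944152832031, 240.34780883789062), 9.152636528015137)
dot (np.float64(319.6015538290788), np.float64(294.7508324084351)) [[521.84977088  -1.14823585]]
heat [[538.42183202  80.43056968]]
pose [630.7236328125, 11.684829711914062, np.float64(0.15974364265216637)]
[[ 5.589e+02 -4.550e+01  9.200e+01]
 [ 5.589e+02 -4.550e+01  6.800e+01]
 [ 5.223e+02 -5.000e-01  6.000e+01]
 [ 5.382e+02  8.290e+01  8.200e+01]
 [ 5.273e+02 -6.700e+00  9.200e+01]
 [ 5.509e+02  3.900e+00  9.200e+01]
 [ 5.767e+02  1.300e+00  9.200e+01]
 [ 5.977e+02 -1.390e+01  9.200e+01]
 [ 6.083e+02 -3.750e+01  9.200e+01]
 [ 6.056e+02 -6.330e+01  9.200e+01]
 [ 5.905e+02 -8.420e+01  9.200e+01]
 [ 5.669e+02 -9.480e+01  9.200e+01]
 [ 5.411e+02 -9.220e+01  9.200e+01]]
{'fx': 394.79674007229954, 'fy': 394.79674007229954, 'cx': 319.644144079969, 'cy': 240.80392919525877, 'distortion': array([-0.07990916,  0.        ,  0.        ,  0.        ,  0.        ]), 'hand_eye': array([[-1.08541369e-04, -9.50039520e-01, -3.12129620e-01,
         8.09145592e+01],
       [ 9.99999706e-01, -3.40006440e-04,  6.87144713e-04,
         5.42747029e-01],
       [-7.58940714e-04, -3.12129453e-01,  9.50039277e-01,
        -1.17376035e+02],
       [ 0.00000000e+00,  0.00000000e+00,  0.00000000e+00,
         1.00000000e+00]])}
```

View pics/chk.png

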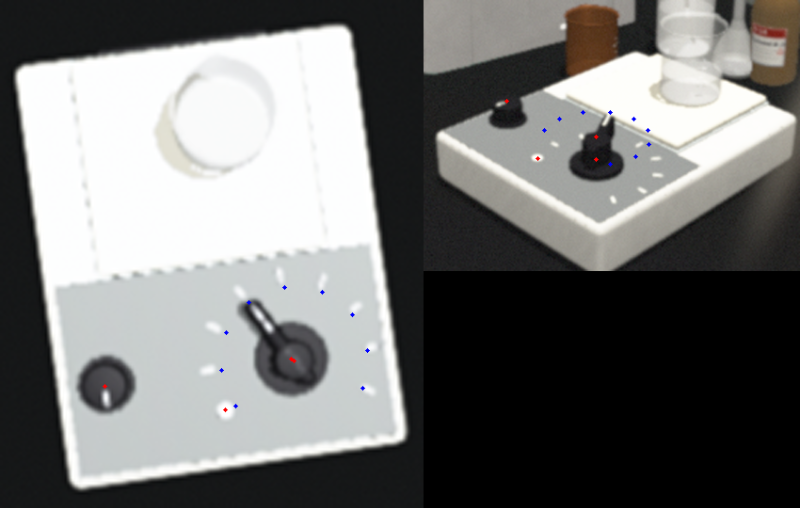

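The model overlay fits: yaw is about 9.2°, the dial axis is at (559,-45), and the lever stands at place 3. The crop also confirms the clear beaker on the plate. I'll move above the lever's clockwise side with the fingers shut.

Call:
carry_out(
  delta_pos=[
    [-0.593,-0.511,0.055],
    [-0.593,-0.511,0.055],
    [-0.593,-0.511,0.055],
    [-0.593,-0.511,0.055],
    [-0.593,-0.511,0.055],
    [-0.593,-0.511,0.055],
    [-0.593,-0.511,0.055],
    [-0.593,-0.511,0.055],
  ],
  rot=[
    [0,0,5],
    [0,0,10],
    [0,0,15],
    [0,0,20],
    [0,0,25],
    [0,0,30],
    [0,0,36],
    [0,0,36],
  ],
  claw=0,
  grip_force=20,
)

```text
clock: 1.85
eef_pos: [442.8, 191.5, 221.5]
tcp_rot: [3.14, 0.0, 2.254]
contact_force: [0.8, 0.8, -0.7]
opening: 0.001
grasp_force: 0.0
```

```bash
cat >> h.py <<'E'
C=np.array([558.9,-45.5])
def goal(th,off,z,rad=36):
    """lever angle th deg (world), off = mm ccw of lever axis; returns xyz, azimuth deg of tool x"""
    t=np.radians(th);er=np.array([np.cos(t),np.sin(t)]);et=np.array([-er[1],er[0]])
    return np.r_[C+rad*er+off*et,z],th+90
def rows(goals):
    from scipy.spatial.transform import Rotation as R
    s=r.sense();A=R.from_euler("xyz",s["tcp_rot"])
    print("t",round(s["clock"],2),"pos",s["eef_pos"].round(1),"F",s["contact_force"].round(1),"open",round(s["opening"],3),"tips",r.tips_ahead)
    D=[];W=[]
    for p,az in goals:
        D.append((A.inv().apply(p-s["eef_pos"])/1000).round(4).tolist())
        W.append((A.inv()*R.from_euler("xyz",[np.pi,0,np.radians(az)])).as_rotvec(degrees=True).round(1).tolist())
    print(D);print(W)
E
python3 -c "
from h import *
rows([goal(39.15,-24,200)])"
```

```text
t 1.85 pos [442.8 191.5 221.5] F [ 0.8  0.8 -0.7] open 0.001 tips 25.0
[[-0.2811, -0.0236, 0.0216]]
[[0.1, 0.0, 0.0]]
```

Call:
carry_out(
  delta_pos=[
    [-0.281,-0.024,0.022],
    [-0.281,-0.024,0.022],
    [-0.281,-0.024,0.022],
    [-0.281,-0.024,0.022],
    [-0.281,-0.024,0.022],
    [-0.281,-0.024,0.022],
    [-0.281,-0.024,0.022],
  ],
  rot=[
    [0,0,0],
    [0,0,0],
    [0,0,0],
    [0,0,0],
    [0,0,0],
    [0,0,0],
    [0,0,0],
  ],
)

```text
clock: 2.72
eef_pos: [600.3, -39.3, 199.1]
tcp_rot: [-3.141, -0.001, 2.255]
contact_force: [0.6, 0.9, 0.1]
opening: 0.001
grasp_force: 0.0
```

```bash
python3 -c "
from h import *
rows([goal(39.15,-24,100)])
cv2.imwrite('pics/w1.png',r.grab_frame('wrist'))"
```

```text
t 2.73 pos [600.3 -39.3 199.1] F [0.6 0.9 0.1] open 0.001 tips 25.0
[[-0.0028, 0.0, 0.0991]]
[[-0.0, -0.0, 0.1]]
```

View pics/w1.png

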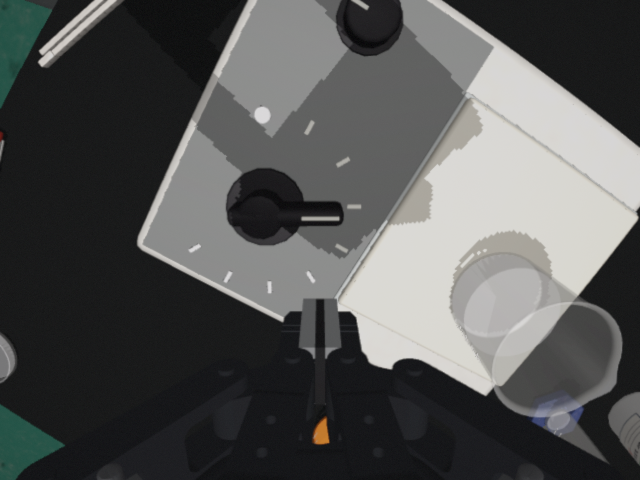

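The wrist view shows the lever lying horizontally (260–343, 213), pointing along tool y at the third bar. The fingertips (320,300) are clear on its clockwise side, and the beaker (500,295) is clear too. Descending.

Call:
carry_out(
  delta_pos=[
    [-0.004,0,0.04],
    [-0.004,0,0.075],
    [-0.004,0,0.09],
    [-0.004,0,0.1],
    [-0.004,0,0.1],
  ],
  rot=[
    [0,0,0],
    [0,0,0],
    [0,0,0],
    [0,0,0],
    [0,0,0],
  ],
)

```text
clock: 3.4
eef_pos: [603.4, -42.4, 99.5]
tcp_rot: [3.142, 0.0, 2.256]
contact_force: [0.4, 0.1, 0.2]
opening: 0.002
grasp_force: 0.0
```

```bash
python3 -c "
from h import *
rows([goal(39.15+a,-17,99) for a in (0,5,10,15,20,25,30,35)])"
```

```text
t 3.4 pos [603.4 -42.4  99.5] F [0.4 0.1 0.2] open 0.002 tips 25.0
[[0.0087, -0.0005, 0.0005], [0.0119, 0.0009, 0.0005], [0.0152, 0.002, 0.0005], [0.0186, 0.0027, 0.0005], [0.0221, 0.0032, 0.0005], [0.0255, 0.0034, 0.0005], [0.029, 0.0033, 0.0005], [0.0324, 0.0028, 0.0005]]
[[0.0, 0.0, 0.1], [0.0, 0.0, -4.9], [0.0, 0.0, -9.9], [0.0, 0.0, -14.9], [0.0, 0.0, -19.9], [0.0, 0.0, -24.9], [0.0, 0.0, -29.9], [0.0, 0.0, -34.9]]
```

Call:
carry_out(
  delta_pos=[
    [0.009,0,0.0005],
    [0.012,0.001,0.0005],
    [0.015,0.002,0.0005],
    [0.0185,0.0025,0.0005],
    [0.022,0.003,0.0005],
    [0.0255,0.0035,0.0005],
    [0.029,0.0035,0.0005],
    [0.0325,0.003,0.0005],
  ],
  rot=[
    [0,0,0],
    [0,0,-5],
    [0,0,-10],
    [0,0,-15],
    [0,0,-20],
    [0,0,-25],
    [0,0,-30],
    [0,0,-35],
  ],
)

```text
clock: 4.4
eef_pos: [586.1, -15.6, 99.9]
tcp_rot: [3.141, 0.003, 2.87]
contact_force: [1.8, -1.9, -1.2]
opening: 0.001
grasp_force: 1.5
```

```bash
python3 -c "
from h import *
rows([goal(39.15+a,-17,99) for a in (40,45,50,55,60,65,70,75)])
cv2.imwrite('pics/w2.png',r.grab_frame('wrist'))"
```

```text
t 4.4 pos [586.1 -15.6  99.9] F [ 1.8 -1.9 -1.2] open 0.001 tips 25.0
[[0.0042, 0.0012, 0.0009], [0.0075, 0.0023, 0.0009], [0.0109, 0.003, 0.0009], [0.0143, 0.0035, 0.0009], [0.0178, 0.0037, 0.0009], [0.0212, 0.0036, 0.0008], [0.0247, 0.0032, 0.0008], [0.0281, 0.0025, 0.0008]]
[[0.0, 0.2, -4.7], [0.0, 0.2, -9.7], [-0.0, 0.2, -14.7], [-0.0, 0.2, -19.7], [-0.0, 0.2, -24.7], [-0.0, 0.2, -29.7], [-0.0, 0.2, -34.7], [-0.0, 0.2, -39.7]]
```

View pics/w2.png

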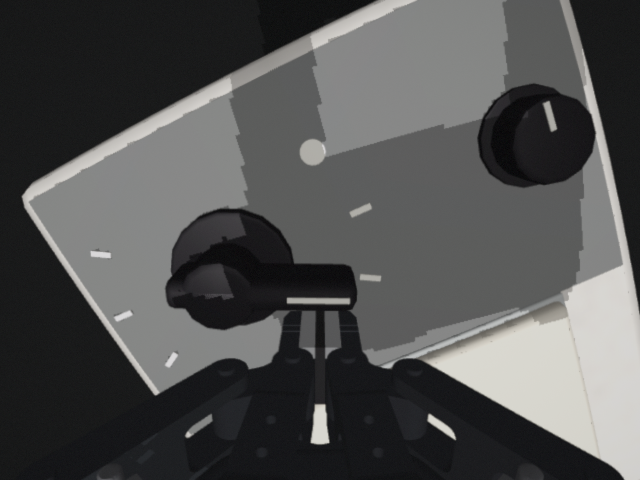

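The lever (250–355, 285) is following the fingertips, flush against them, and the off dot is at (312,152). Continuing anticlockwise.

Call:
carry_out(
  delta_pos=[
    [0.004,0.001,0.001],
    [0.0075,0.0025,0.001],
    [0.011,0.003,0.001],
    [0.0145,0.0035,0.001],
    [0.018,0.0035,0.001],
    [0.021,0.0035,0.001],
    [0.0245,0.003,0.001],
    [0.028,0.0025,0.001],
  ],
  rot=[
    [0,0,-5],
    [0,0,-10],
    [0,0,-15],
    [0,0,-20],
    [0,0,-25],
    [0,0,-30],
    [0,0,-35],
    [0,0,-40],
  ],
)

```text
clock: 5.45
eef_pos: [559.5, -5.4, 98.7]
tcp_rot: [-3.141, 0.002, -2.717]
contact_force: [1.2, -0.3, 1.0]
opening: -0.0
grasp_force: 0.4
```

```bash
python3 -c "
from h import *
rows([goal(39.15+a,-17,99) for a in (78,81,84,86,88,90,92,94)])"
```

```text
t 5.45 pos [559.5  -5.4  98.7] F [ 1.2 -0.3  1. ] open -0.0 tips 25.0
[[0.0018, 0.0005, -0.0003], [0.0038, 0.0012, -0.0003], [0.0058, 0.0019, -0.0003], [0.0071, 0.0022, -0.0003], [0.0084, 0.0026, -0.0003], [0.0098, 0.0028, -0.0003], [0.0112, 0.0031, -0.0003], [0.0126, 0.0032, -0.0003]]
[[-0.1, 0.1, -2.8], [-0.1, 0.1, -5.8], [-0.1, 0.1, -8.8], [-0.1, 0.1, -10.8], [-0.1, 0.1, -12.8], [-0.1, 0.1, -14.8], [-0.1, 0.1, -16.8], [-0.1, 0.1, -18.8]]
```

Call:
carry_out(
  delta_pos=[
    [0.002,0.0005,0],
    [0.004,0.001,0],
    [0.006,0.002,0],
    [0.007,0.002,0],
    [0.0085,0.0025,0],
    [0.0095,0.003,0],
    [0.0095,0.003,0],
  ],
  rot=[
    [0,0,-3],
    [0,0,-6],
    [0,0,-9],
    [0,0,-11],
    [0,0,-13],
    [0,0,-15],
    [0,0,-15],
  ],
)

```text
clock: 6.32
eef_pos: [549.1, -6.8, 97.9]
tcp_rot: [-3.141, 0.0, -2.457]
contact_force: [0.4, -0.3, 0.2]
opening: -0.003
grasp_force: 0.4
```

```bash
python3 -c "
from h import *
rows([goal(39.15+a,-17,99) for a in (90,92,94)])
cv2.imwrite('pics/w3.png',r.grab_frame('wrist'))"
```

```text
t 6.33 pos [549.1  -6.8  97.9] F [ 0.4 -0.3  0.2] open -0.003 tips 25.0
[[-0.0001, -0.0002, -0.0011], [0.0012, 0.0004, -0.0011], [0.0024, 0.0009, -0.0011]]
[[-0.0, 0.0, 0.1], [-0.0, 0.0, -1.9], [-0.0, 0.0, -3.9]]
```

View pics/w3.png

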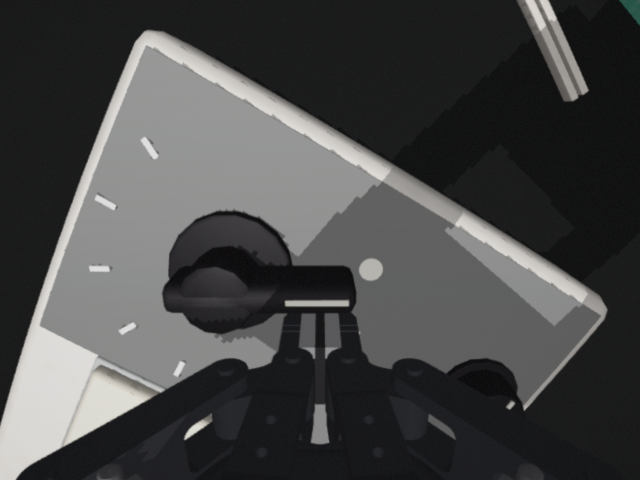

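The lever now points at the off dot (371,270). I'll press a few mm further so that the force confirms the stop.

Call:
carry_out(
  delta_pos=[
    [0.001,0,-0.001],
    [0.002,0,-0.001],
    [0.003,0,-0.001],
    [0.003,0,-0.001],
  ],
  rot=[
    [0,0,0],
    [0,0,0],
    [0,0,0],
    [0,0,0],
  ],
)

```text
clock: 6.88
eef_pos: [548.7, -7.4, 98.9]
tcp_rot: [-3.141, 0.005, -2.458]
contact_force: [9.2, 9.6, -7.6]
opening: 0.003
grasp_force: 6.6
```

Tangential force is 13 N with almost no movement, so the lever is at the off stop. I'll lift over to the other flank.

Call:
carry_out(
  delta_pos=[
    [-0.006,0,0],
    [-0.006,0,-0.03],
    [-0.006,0,-0.05],
    [0.018,0,-0.05],
    [0.044,0,-0.045],
    [0.044,0,-0.02],
    [0.044,0,-0.001],
    [0.044,0,-0.001],
  ],
  rot=[
    [0,0,0],
    [0,0,0],
    [0,0,0],
    [0,0,0],
    [0,0,0],
    [0,0,0],
    [0,0,0],
    [0,0,0],
  ],
)

```text
clock: 7.88
eef_pos: [511.2, -36.7, 98.6]
tcp_rot: [3.139, -0.003, -2.457]
contact_force: [0.2, -0.3, 0.6]
opening: 0.003
grasp_force: 0.0
```

```bash
python3 -c "
from h import *
r.grab_frame('wrist')
rows([goal(129.15-a,17,99) for a in (0,5,10,15,20,25,30,35)])
cv2.imwrite('pics/w4.png',r.grab_frame('wrist'))"
```

```text
t 7.92 pos [512.  -36.6  99.5] F [-0.2  0.4  0.3] open 0.004 tips 25.0
[[-0.0138, -0.0005, 0.0005], [-0.017, 0.0008, 0.0005], [-0.0203, 0.0019, 0.0004], [-0.0237, 0.0027, 0.0004], [-0.0271, 0.0031, 0.0004], [-0.0306, 0.0033, 0.0004], [-0.0341, 0.0032, 0.0004], [-0.0375, 0.0027, 0.0004]]
[[0.1, -0.1, 0.1], [0.1, -0.1, 5.1], [0.1, -0.1, 10.1], [0.1, -0.1, 15.1], [0.0, -0.1, 20.1], [0.0, -0.1, 25.1], [0.0, -0.1, 30.1], [0.0, -0.1, 35.1]]
```

View pics/w4.png

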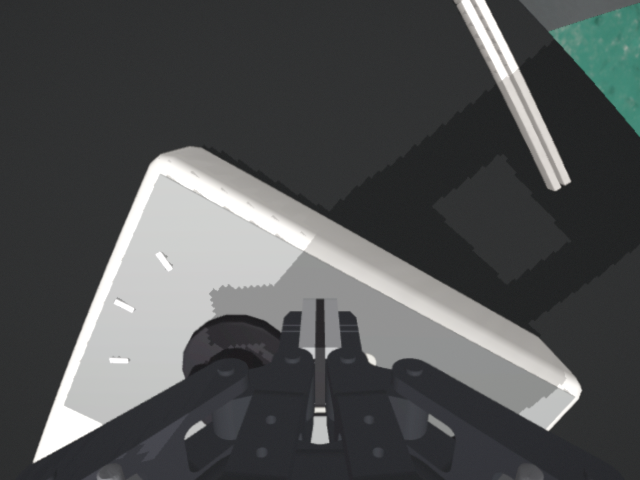

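The fingertips (320,300) are on the anticlockwise flank, with the dial foot at (235,345) and the lever hidden beneath the gripper. Now pushing clockwise.

Call:
carry_out(
  delta_pos=[
    [-0.008,0,0.0005],
    [-0.014,0,0.0005],
    [-0.017,0.001,0.0005],
    [-0.0205,0.002,0.0005],
    [-0.0235,0.0025,0.0005],
    [-0.027,0.003,0.0005],
    [-0.0305,0.0035,0.0005],
    [-0.034,0.003,0.0005],
  ],
  rot=[
    [0,0,0],
    [0,0,0],
    [0,0,5],
    [0,0,10],
    [0,0,15],
    [0,0,20],
    [0,0,25],
    [0,0,30],
  ],
)

```text
clock: 8.98
eef_pos: [537.4, -12.3, 99.6]
tcp_rot: [-3.142, 0.0, -2.983]
contact_force: [-4.1, -0.4, 3.0]
opening: 0.005
grasp_force: 2.2
```

```bash
python3 -c "
from h import *
rows([goal(129.15-a,17,99) for a in (35,40,45,50,55,60,65,70)])"
```

```text
t 8.97 pos [537.4 -12.3  99.6] F [-4.1 -0.4  3. ] open 0.005 tips 25.0
[[-0.0022, 0.0011, 0.0006], [-0.0055, 0.0022, 0.0006], [-0.0089, 0.003, 0.0006], [-0.0123, 0.0035, 0.0006], [-0.0158, 0.0036, 0.0006], [-0.0192, 0.0035, 0.0006], [-0.0227, 0.0031, 0.0006], [-0.0261, 0.0023, 0.0006]]
[[-0.0, 0.0, 4.9], [-0.0, 0.0, 9.9], [-0.0, 0.0, 14.9], [-0.0, 0.0, 19.9], [-0.0, 0.0, 24.9], [0.0, 0.0, 29.9], [0.0, 0.0, 34.9], [0.0, 0.0, 39.9]]
```

Call:
carry_out(
  delta_pos=[
    [-0.002,0.001,0.0005],
    [-0.0055,0.002,0.0005],
    [-0.009,0.003,0.0005],
    [-0.0125,0.0035,0.0005],
    [-0.016,0.0035,0.0005],
    [-0.019,0.0035,0.0005],
    [-0.0225,0.003,0.0005],
    [-0.026,0.0025,0.0005],
  ],
  rot=[
    [0,0,5],
    [0,0,10],
    [0,0,15],
    [0,0,20],
    [0,0,25],
    [0,0,30],
    [0,0,35],
    [0,0,40],
  ],
)

```text
clock: 9.98
eef_pos: [562.2, -5.5, 99.0]
tcp_rot: [-3.141, -0.001, 2.602]
contact_force: [-2.7, 0.9, 1.1]
opening: 0.003
grasp_force: 1.2
```

```bash
python3 -c "
from h import *
rows([goal(129.15-a,17,99) for a in (75,80,85,90,95,100,105,110)])"
```

```text
t 9.97 pos [562.2  -5.5  99. ] F [-2.7  0.9  1.1] open 0.003 tips 25.0
[[-0.0039, 0.0013, 0.0], [-0.0072, 0.0024, 0.0], [-0.0106, 0.0032, 0.0], [-0.014, 0.0036, 0.0], [-0.0175, 0.0038, 0.0], [-0.021, 0.0037, 0.0], [-0.0244, 0.0033, 0.0], [-0.0278, 0.0025, 0.0]]
[[-0.0, -0.0, 4.9], [-0.0, -0.0, 9.9], [-0.0, -0.0, 14.9], [-0.0, -0.0, 19.9], [-0.0, -0.0, 24.9], [-0.0, -0.0, 29.9], [-0.0, -0.0, 34.9], [-0.0, -0.0, 39.9]]
```

Call:
carry_out(
  delta_pos=[
    [-0.004,0.0015,0],
    [-0.007,0.0025,0],
    [-0.0105,0.003,0],
    [-0.014,0.0035,0],
    [-0.0175,0.004,0],
    [-0.021,0.0035,0],
    [-0.0245,0.0035,0],
    [-0.028,0.0025,0],
  ],
  rot=[
    [0,0,5],
    [0,0,10],
    [0,0,15],
    [0,0,20],
    [0,0,25],
    [0,0,30],
    [0,0,35],
    [0,0,40],
  ],
)

```text
clock: 10.98
eef_pos: [588.1, -17.8, 99.1]
tcp_rot: [3.141, 0.0, 1.904]
contact_force: [-0.1, -0.4, 0.1]
opening: -0.0
grasp_force: 0.0
```

```bash
python3 -c "
from h import *
rows([goal(129.15-a,17,99) for a in (114,118,122,126,130,134,138,142)])"
```

```text
t 10.97 pos [588.1 -17.8  99.1] F [-0.1 -0.4  0.1] open -0.0 tips 25.0
[[-0.0021, 0.0004, 0.0001], [-0.0047, 0.0013, 0.0001], [-0.0074, 0.0021, 0.0001], [-0.0101, 0.0026, 0.0001], [-0.0129, 0.003, 0.0001], [-0.0157, 0.0031, 0.0001], [-0.0185, 0.0031, 0.0001], [-0.0212, 0.0029, 0.0001]]
[[0.0, 0.0, 3.9], [0.0, 0.0, 7.9], [0.0, 0.0, 11.9], [0.0, 0.0, 15.9], [0.0, 0.0, 19.9], [0.0, -0.0, 23.9], [0.0, -0.0, 27.9], [0.0, -0.0, 31.9]]
```

Call:
carry_out(
  delta_pos=[
    [-0.002,0.0005,0],
    [-0.0045,0.0015,0],
    [-0.0075,0.002,0],
    [-0.01,0.0025,0],
    [-0.013,0.003,0],
    [-0.0155,0.003,0],
    [-0.0185,0.003,0],
    [-0.021,0.003,0],
  ],
  rot=[
    [0,0,4],
    [0,0,8],
    [0,0,12],
    [0,0,16],
    [0,0,20],
    [0,0,24],
    [0,0,28],
    [0,0,32],
  ],
)

```text
clock: 11.98
eef_pos: [598.0, -36.8, 99.1]
tcp_rot: [3.141, -0.0, 1.346]
contact_force: [0.5, -0.3, -0.7]
opening: 0.004
grasp_force: 0.0
```

```bash
python3 -c "
from h import *
rows([goal(129.15-a,17,99) for a in (142,146,150)])"
```

```text
t 11.97 pos [598.  -36.8  99.1] F [ 0.5 -0.3 -0.7] open 0.004 tips 25.0
[[-0.0002, -0.0001, 0.0001], [-0.0027, 0.001, 0.0001], [-0.0054, 0.0019, 0.0001]]
[[0.0, -0.0, -0.0], [0.0, -0.0, 4.0], [0.0, -0.0, 8.0]]
```

No contact force, so the lever has snapped ahead of the fingers. I'll back off, lift and look.

Call:
carry_out(
  delta_pos=[
    [0.012,0,0],
    [0.012,0,-0.03],
    [0.012,0,-0.08],
    [0.012,0,-0.13],
    [0.012,-0.06,-0.16],
    [0.012,-0.12,-0.16],
    [0.012,-0.18,-0.16],
    [0.012,-0.24,-0.16],
  ],
  rot=[
    [0,0,0],
    [0,0,0],
    [0,0,0],
    [0,0,0],
    [0,0,0],
    [0,0,0],
    [0,0,0],
    [0,0,0],
  ],
)

```text
clock: 12.98
eef_pos: [364.2, 28.6, 259.0]
tcp_rot: [3.141, -0.001, 1.35]
contact_force: [-0.1, 0.6, 1.1]
opening: -0.004
grasp_force: 0.0
```

```bash
python3 - <<'E'
from h import *
a=r.grab_frame("top")[150:330,230:400];b=r.grab_frame("scene")[180:360,190:440]
a=cv2.resize(a,(510,540),interpolation=2);b=cv2.resize(b,(290,209))
cv2.imwrite("pics/end.png",np.hstack([a,cv2.copyMakeBorder(b,0,331,0,0,0)]))
E
```

```text
(no output)
```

View pics/end.png

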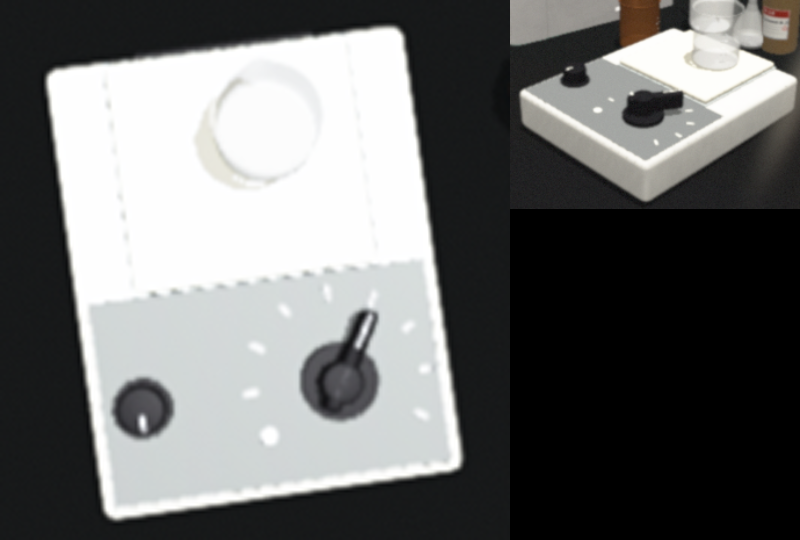

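The lever tip (370,318) points at the fifth bar (372,298) counting clockwise from the off dot (270,436). The heat knob and beaker are unmoved, and the arm is clear, so I'm handing in.

```bash
python3 -c "
from rig import r
print(r.sign_off())"
```

```text
the job is handed in; nothing more can be done
None
```

I turned the dial back to the off stop, confirmed by about 13 N of resistance with almost no movement, then clockwise to the fifth click, where the final picture shows it resting with the heat knob and beaker unmoved; the job is handed in (about 13 s of the 72 s used).

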